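# Pull the drying cabinet's vent flap shut with the hook pole

### The job

Take the hook pole from its stand, drop its hook into the ring eye of the drying cabinet's open vent flap and pull the flap upright until it snaps into its catch and is fully shut, then keep a firm steady pull of about 10 N on the shut flap for a second to bed it in. Unhook the pole without opening the flap again and lay it back in the two rests of its stand as it was, hook down and on the same side. Touch the cabinet and flap only with the pole, never force them (stay well below 20 N), and leave the other things on the bench where they are.

Things in the scene. Friction and masses are not known exactly. Their poses are not given: they have to be found in the camera images.
- pole_grip (a point): Centre of the pole's black square grip, 120 mm long and 22 x 22 mm in section; about the pole's balance point. x runs along the pole towards its hook end, z is up as it lies. Outside the grip the pole is a straight bare aluminium rod 8 mm thick; its tail, a steel ball 20 mm thick, is at x = -135 mm.
- hook_tip (a point): Lowest point of the prong, at (240, 0, -36) mm from pole_grip in the pole's axes. At x = 240 mm the rod is bent at a right angle straight down (-z) into a plain prong 8 mm thick with a round end, 36 mm below the rod's centre line.
- pole: The hook pole, about 0.3 kg, 385 mm long over all; its origin and axes are those of pole_grip.
- stand: The pole's fixed stand: grey base plate 240 x 60 x 12 mm with two upright V rests at x = +95 and -95 mm; origin under its middle, x along the pole towards the hook end. Each V opens upward at 90 degrees, its arms ending 48 mm apart at 92 mm height. The pole lies in the V's on its bare rod, just beyond both ends of the grip.
- stand_seat (a point): Where the grip's centre sits when the pole lies in the rests: on the stand's middle, 75 mm above the bench, axes as the stand's.
- cabinet: White bench-top drying cabinet, fixed, 280 mm wide, 200 mm deep, 335 mm high; origin on the bench under the middle of its front face; x points into the cabinet (away from its front), z up. The lower 100 mm are closed; above, the front is an opening 240 mm wide, up to 317 mm high, which the flap shuts.
- flap_hinge (a point): Middle of the flap's hinge line, 100 mm above the bench and 6 mm behind the front face; the hinge axis is level and runs across the cabinet (its y axis).
- flap (a joint): Vent flap angle in rad: 0 upright and shut, growing (to 0.75) as it leans back into the cabinet. Framed glass, 226 x 205 x 10 mm, hinged at its lower edge; stiff hinge, stays where left. A spring ball catch is met about 0.055 rad before shut: about 10 N of pull in all at the ring eye takes it past; beyond about 0.02 rad it snaps to 0 and is held against a firm stop.
- ring_eye (a point): Centre of the steel ring eye on the flap's front, at first 24 mm in front of the flap's middle plane, 120 mm from the hinge line; x into the cabinet, z along the flap. 36 mm outside, 26 inside, 5 mm wire; hole along z: level when shut, front edge up as the flap leans back. Its shank is loose: it draws straight out of the flap by up to 11 mm (differs each time) before the flap follows.
- bottle: Amber bottle, bystander, 56 mm thick, 110 mm high; origin under its centre.
- beaker: Glass beaker, bystander, 70 mm wide, 90 mm high; origin under its centre.
- petri: Clear petri dish, bystander, 90 mm wide, 15 mm high; origin under its centre.
- slidebox: Grey slide box, bystander, 90 x 75 x 28 mm; origin under its centre.
- tweezers: Steel tweezers, bystander, 128 mm long, 8 mm high; origin under its middle.
- clicker: Black hand counter, bystander, 60 x 40 x 35 mm; origin under its centre.
- jar: Glass jar with black cap, bystander, 60 mm thick, 70 mm high; origin under its centre.
Not all that is in view belongs to the job. Of the things that look like the stand, the smaller one is meant.

How it is judged (in metres and radians):
On the way, in this order (a step that is already met when the one before it is completed fails the run):
1. the pole's prong is down through the ring eye (z of hook_tip in the frame of ring_eye below -0.003 m and distance between hook_tip and ring_eye below 0.035 m and y of hook_tip in the frame of ring_eye between -0.014 and 0.014 m), for 0.1 s.
2. the flap is shut and the pole pulls on it with more than 7 N for half a second (value of joint flap below 0.013 rad and contact force between pole and flap above 7 N), for 0.5 s.
At the end, for the whole second after the job is handed in: The flap is shut (within 0.013 rad) in its catch, and the pole lies still in both rests of its stand, hook end on the same side as at the start and prong down, its grip's centre within 30 mm along and 6 mm in height of its seat (value of joint flap below 0.013 rad and horizontal distance between pole_grip and stand_seat below 0.03 m and z of pole_grip in the frame of stand_seat between -0.006 and 0.006 m and x of hook_tip in the frame of stand_seat above 0.19 m and z of hook_tip in the frame of stand_seat below -0.025 m and linear speed of pole below 0.02 m/s); the robot touches nothing.
It fails at once if the pole presses or pulls on the cabinet or flap with more than 20 N (contact force between pole and cabinet above 20 N).
It fails at once if the robot itself touches the cabinet or flap (contact force between any of the arm, the fingers and cabinet above 1 N).
It fails at once if a bystander is moved more than 25 mm (distance of any of bottle, beaker, petri, slidebox, tweezers, clicker, jar from where it was at the start of the episode above 0.025 m).
It also fails if it takes over 72 s, if anything falls off the work surface, if the arm or the gripper's body presses on something with over 40 N, if the wrist force passes 120 N, or if a joint passes its speed limit or range.

### The arm

A 7-joint arm with a two-finger parallel gripper is mounted at the origin on the work surface. World frame = base frame: x ahead of the robot, y to its left, z up, the work surface at z = 0. Lengths are in mm, angles in rad, forces in N, time in s.
With the tool pointing down it reaches from about 400 to 875 mm from the base axis. Payload 4.4 kg.
Tool frame: the origin (TCP) lies midway between the tips of the shut fingers; the grasp point (between the pads) lies 19 mm behind it (ctrl.grip_point_offset is the distance from the TCP to the grasp point, in mm); z points along the fingers, x is the direction in which the jaws open and shut, and the axes are right-handed (so a half turn about z gives the same grasp; the last joint's range is limited). The gripper opens to 85 mm and grips with 20 to 120 N. Pads are 22 mm wide; open, the fingers measure 114 mm over their backs; the gripper's body (76 mm by 85 mm) begins 54 mm behind the grasp point. The pads swing forward as they close: fully open they stand 13 mm farther back than shut.
Start: joints at [-0.066, 0.628, 0.038, 1.517, -0.027, 0.996, -0.02], TCP at [650.014, 0.027, 231.313] pointing down, gripper open.
Joint ranges: [-3.06, 3.06], [-0.37, 2.12], [-1.25, 1.32], [0.18, 2.47], [-1.1, 4.24], [0.23, 1.98], [-2.94, 2.94]. Speed limits (rad/s): [2.57, 2.57, 3.14, 3.14, 3.14, 3.14, 3.14].

### API

Orientations are given as [roll, pitch, yaw] about the fixed x, y, z axes, in that order (R = Rz(yaw) Ry(pitch) Rx(roll)).
In Python, from cell import ctrl, viewer gives the robot as it stands.
- The arm moves only by the tool apply_moves, never from a script. Its argument "series" is a list that holds one entry, the list of rows, each a list of 6 numbers: the shift along the tool's x, y, z normalised to -1 to 1, where 1 is 50 mm, then the turn, a rotation vector about the tool's x, y, z normalised to -1 to 1, where 1 is 6 degrees. In form: [[[tx, ty, tz, rx, ry, rz], ...]]. A call has exactly 5 rows; each row shifts and turns the commanded pose from where the row before left it, along the tool's axes as they then stand; what a row does not reach is not made up. A row lasts 1/8 s, in which the tool goes at most 62.5 mm and 10.7 degrees, less where a joint would pass 70% of its speed; a pose out of reach is approached as far as the arm can. A call with a number of a shift or a turn outside -1 to 1 is refused whole. A call with a gripper value outside its range is refused whole. "claw" is the gripper command: -1 is shut, 1 is fully open, values between are in proportion, set as the call begins (left out, the last holds). The fingers move at their own pace and stop on an object; the grip force is fixed at half the most. Time passes only in rows, so rows that do not move let the fingers close, or fill a call up. It gives the time, the measured TCP pose, the force and the opening at its end, in the units of the state.
- ctrl.read_state(): the state, without advancing time (a new reading comes with each control period).
- viewer.get_image(name): name is "scene" or "side" or "wrist"; returns the picture (384x512x3 uint8, blue, green, red); there is no depth.
- viewer.camera_info(name): a dict with "K" (3x3 intrinsics, pixels), "distortion" ([k1, k2, p1, p2, k3] as OpenCV has them; the pictures are not rectified), "R" (3x3) and "t" (3): a world point X has camera coordinates R X + t. Camera axes: x right, y down, z forward; pixel columns grow to the right and rows downward; lengths in mm; the calibration is good to about 2 mm. A picture is of the moment at which its call begins: read the wrist's pose just before it. camera_info takes no time and is no camera call; for the wrist camera it gives the pose at the moment of the call.
- ctrl.finish_job(): hands the job in, once; it reports no verdict.
Trained networks look in the newest picture that a camera, given by its name, has taken for a name from the list of things; names that differ only in an ending like _2 or _b are one class to them, and where a whole thing is asked for, a point or a joint stands for the part that bears it (a point fixed in the world has none). Each returns a list of dicts, best first, with "score" (0 to 1); they miss things now and then, are a little off and sometimes report something else, mostly with a low value. They report only what shows in the picture. A call takes as long as a camera call. They do not tell look-alikes from the thing itself.
- viewer.find_in(camera, label): "location" ([column, row] as shares, 0 to 1, of the picture: columns of its width, rows of its height, amid what is visible of it).
The state is a dict: "clock": time; "qpos": joint angles; "qd": joint speeds; "tau": joint torques, N m; "eef_pos": TCP position; "tool_rot": TCP orientation; "force": force on the tool from outside, world axes, zero at the start; "torque": the same for the moment, N m; "width": finger opening in mm.
Only numpy, scipy, OpenCV 4.12 (cv2) and the standard library are available. Lean on these libraries where they do the work, as an engineer would, in place of code of your own. Each camera call takes 0.05 s, during which the arm holds its last target. There are 200 camera calls.

## Working session

There is one attempt and no reset: what is moved stays moved. The work goes in short steps, Python scripts to look and compute and a tool call to move; the robot and the scene stay as the last step left them, time stands still between calls to the robot, and variables do not carry over. Pictures are saved under pics/ and viewed, about 8 in all and at most 12, crops included, and the job is handed in when it is done.

Besides the shell and the picture viewer there is one more tool, called after "Call:" as a command line: name --argument value ..., lists and objects as JSON in quotes. apply_moves: Moves the arm, as the interface text tells. Scaled input: -1 to 1 covers 50 mm each way for a shift and 6 degrees each way for a turn. Its arguments: {"type":"object","properties":{"series":{"type":"array","items":{"type":"array","items":{"type":"array","items":{"type":"number"}}}},"claw":{"type":"number"}},"required":["series"]}

```bash
ls; mkdir -p pics
python3 - <<'E'
from cell import ctrl, viewer
import cv2, numpy as np
print(ctrl.read_state())
ims=[]
for c in ("scene","side"):
    im=viewer.get_image(c); cv2.imwrite(f"pics/{c}0.png",im); ims.append(im)
    ci=viewer.camera_info(c); print(c,np.round(ci["K"],1).tolist(),ci["distortion"],np.round(-np.array(ci["R"]).T@ci["t"]).tolist())
    for n in ("pole_grip","hook_tip","stand","ring_eye","flap","cabinet","flap_hinge"):
        r=viewer.find_in(c,n); print(n,[(round(d["score"],2),round(d["location"][0]*512,1),round(d["location"][1]*384,1)) for d in r[:3]])
E
```

```text
pics
{'clock': 0.0, 'qpos': array([-0.06581432,  0.62929272,  0.03843297,  1.51834692, -0.02695681,
        0.99629648, -0.02000188]), 'qd': array([-5.43625451e-04,  7.95554706e-04,  1.39306423e-04, -2.34581362e-05,
       -2.64747428e-04, -6.80394649e-04, -1.70168712e-04]), 'tau': array([-1.11932164e-03, -5.63405585e+01,  1.22606792e+00, -1.93450052e+01,
        1.09587883e-02,  1.05136272e-02, -8.84369996e-06]), 'eef_pos': array([6.49392804e+02, 3.17445932e-02, 2.30430286e+02]), 'tool_rot': array([3.14154085e+00, 1.82504717e-03, 4.36364167e-05]), 'force': array([-0.25513526, -0.0378686 ,  0.00826273]), 'torque': array([ 0.01665498, -0.03063639, -0.04056589]), 'width': 85.25560243139674}
scene [[364.0, 0.0, 258.8], [0.0, 364.0, 195.5], [0.0, 0.0, 1.0]] [-0.02650164  0.          0.          0.          0.        ] [1102.0, 434.0, 879.0]
pole_grip [(0.82, 295.4, 223.4)]
hook_tip [(0.89, 299.4, 222.1)]
stand [(0.7, 295.2, 240.3), (0.64, 416.6, 295.8)]
ring_eye [(0.25, 248.4, 177.7)]
flap [(0.64, 307.6, 307.8), (0.61, 154.7, 125.7)]
cabinet [(0.74, 132.9, 118.7)]
flap_hinge [(0.71, 133.9, 116.4), (0.52, 291.3, 224.9)]
side [[408.4, 0.0, 253.0], [0.0, 408.4, 190.4], [0.0, 0.0, 1.0]] [-0.00136958  0.          0.          0.          0.        ] [274.0, -687.0, 1078.0]
pole_grip [(0.75, 244.2, 194.0)]
hook_tip [(0.73, 245.6, 198.5)]
stand [(0.79, 235.5, 203.7)]
ring_eye [(0.66, 238.6, 184.1), (0.57, 298.8, 309.5)]
flap [(0.6, 299.5, 319.6), (0.16, 241.8, 206.3)]
cabinet [(0.74, 312.0, 330.8)]
flap_hinge []
```

View pics/scene0.png

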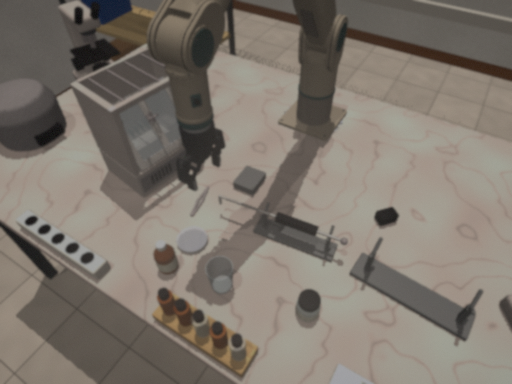

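View pics/side0.png

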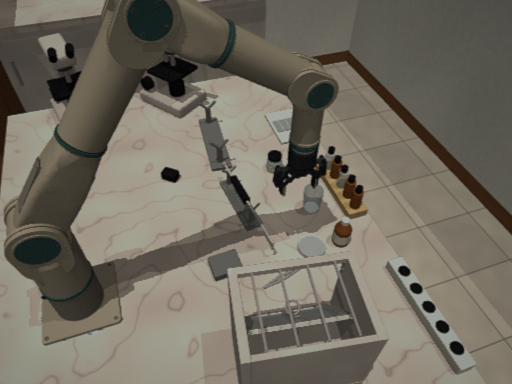

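The scene view shows the pole in the smaller stand, with its hook end at about (221,200) and its ball at about (343,240). The cabinet is at about (135,120), its front facing the stand. The side view shows the cabinet top from behind at about (305,320).

Run:
```python
import cv2, numpy as np
s=cv2.imread("pics/scene0.png"); d=cv2.imread("pics/side0.png")
def crop(im,x,y,w,h,W,H):
    return cv2.resize(im[y:y+h,x:x+w],(W,H),interpolation=cv2.INTER_CUBIC)
a=crop(s,210,185,140,75,560,300)
b=crop(d,200,150,90,110,245,300)
c=crop(s,65,45,140,150,280,300)
e=crop(d,220,230,180,150,360,300)
top=np.hstack([a,b[:, :240]]); bot=np.hstack([c,e,np.zeros((300,160,3),np.uint8)])
cv2.imwrite("pics/comp.png",np.vstack([top,bot]))
```

```text
(no output)
```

View pics/comp.png

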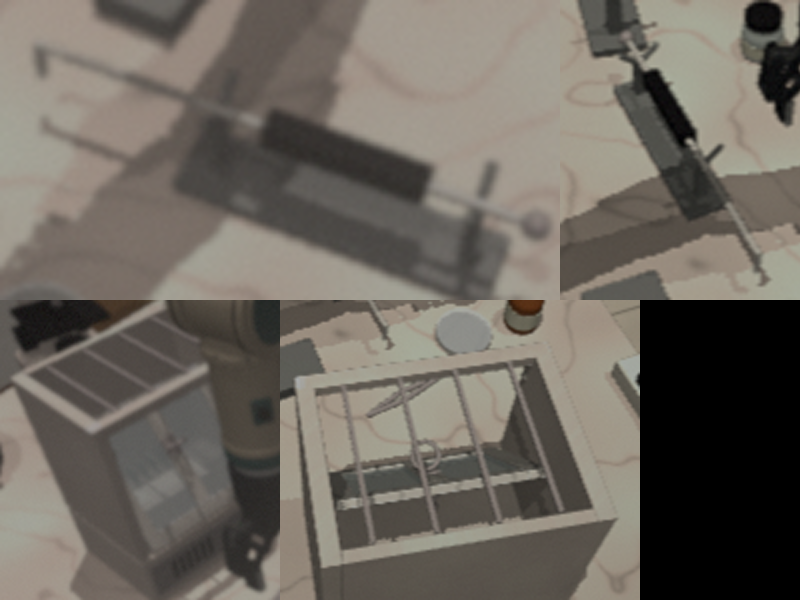

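```bash
cat > h.py <<'E'
import cv2, numpy as np
from cell import ctrl, viewer
from scipy.optimize import least_squares
def proj(ci,P):
    R,t=np.array(ci["R"]),np.array(ci["t"]).ravel()
    return cv2.projectPoints(np.array(P,float).reshape(-1,3),cv2.Rodrigues(R)[0],t,np.array(ci["K"]),np.array(ci["distortion"]))[0].reshape(-1,2)
def ray(ci,uv):
    n=cv2.undistortPoints(np.array([[uv]],float),np.array(ci["K"]),np.array(ci["distortion"]))[0,0]
    R=np.array(ci["R"]); t=np.array(ci["t"]).ravel(); return -R.T@t, R.T@np.array([n[0],n[1],1])
def onz(ci,uv,z):
    c,d=ray(ci,uv); return c+d*(z-c[2])/d[2]
def fr(x,y,yaw,P,z=0):
    c,s=np.cos(yaw),np.sin(yaw); P=np.array(P,float).reshape(-1,3)
    return P@np.array([[c,-s,0],[s,c,0],[0,0,1]]).T+[x,y,z]
E
python3 - <<'E'
from h import *
S,D=viewer.camera_info("scene"),viewer.camera_info("side")
np.set_printoptions(precision=1,suppress=True)
for u,z in (((219.25,197),75),((220.5,203.5),39),((344.25,240.5),75),((297,223.75),82)): print("S",onz(S,u,z))
for u,z in (((275.3,251),75),((239.7,188.6),86)): print("D",onz(D,u,z))
for u in ((228.5,269),(352.5,252.5),(387.5,339),(242.5,364)): print("cabD",onz(D,u,335))
for u,z in (((112.5,111),335),((72.5,85),335),((142.5,193.5),0)): print("cabS",onz(S,u,z))
# pole fit
def f(p):
    a=proj(S,fr(*p,[[240,0,0],[240,0,-36],[-135,0,0],[0,0,0]],75))-[[219.25,197],[220.5,203.5],[344.25,240.5],[297,223.75]]
    b=proj(D,fr(*p,[[240,0,0],[0,0,0]],75))-[[275.3,251],[239.7,188.6]]
    return np.r_[a,b].ravel()
r=least_squares(f,[600,50,-1.8],x_scale=[100,100,1]); print("pole",r.x,np.degrees(r.x[2])); print(r.fun.reshape(-1,2))
def g(p):
    C=[[0,140,335],[0,-140,335],[200,-140,335],[200,140,335]]
    # front-left seen from robot frame: D corners
    a=proj(D,fr(*p,C))-A
    b=proj(S,fr(*p,[C[i] for i in I]+[[0,C[I[0]][1],0]]))-[[112.5,111],[72.5,85],[142.5,193.5]]
    return np.r_[a,b].ravel()
for A,I in ((np.array([[228.5,269],[352.5,252.5],[387.5,339],[242.5,364]]),(1,2)),(np.array([[352.5,252.5],[228.5,269],[242.5,364],[387.5,339]]),(0,3))):
  r=least_squares(g,[550,-300,-1.57],x_scale=[100,100,1]); print("cab",r.x,np.degrees(r.x[2]),r.cost); print(r.fun.reshape(-1,2))
E
```

```text
S [576.4 -29.3  75. ]
S [571.9 -31.9  39. ]
S [529.6 341.2  75. ]
S [550.1 211.1  82. ]
D [566.3 -67.   75. ]
D [540.7 194.7  86. ]
cabD [ 381.2 -238.3  335. ]
cabD [ 648.2 -285.3  335. ]
cabD [ 617.4 -477.1  335. ]
cabD [ 348.6 -433.1  335. ]
cabS [ 653.2 -274.1  335. ]
cabS [ 624.8 -458.9  335. ]
cabS [ 643.3 -293.7    0. ]
pole [544.6 202.5  -1.5] -83.65751708167936
[[-0.8 -2.1]
 [-1.  -0.7]
 [-1.6 -0.7]
 [-2.  -1.2]
 [-2.2 -8.6]
 [ 0.5  0.4]]
cab [ 459.8 -404.1    1.1] 60.71951699663771 20302.33678853824
[[  -7.1   47.8]
 [  16.9   90.3]
 [ -19.2  -85.7]
 [  -0.7 -129.9]
 [ -31.   -34.7]
 [  25.3   28.6]
 [ -25.5  -31.2]]
cab [ 514.3 -257.9   -1.7] -99.17869873332955 28.335489824888782
[[ 0.6 -2.4]
 [-2.7 -0.4]
 [-2.4  0.8]
 [ 1.6 -0.3]
 [-1.5 -0.9]
 [-3.3 -2.6]
 [ 1.1  3.5]]
```

Call:
apply_moves --series '[[[-0.42,-0.81,0.0,0,0,-0.21],[-0.42,-0.81,0.0,0,0,-0.21],[-0.42,-0.81,0.0,0,0,-0.21],[-0.42,-0.81,0.0,0,0,-0.21],[-0.36,-0.72,0.0,0,0,-0.21]]]' --claw 1

```text
clock: 1.42
eef_pos: [538.7, 195.1, 231.5]
tool_rot: [-3.141, -0.0, 0.112]
force: [-0.0, -0.1, -0.4]
width: 85.5
```

Call:
apply_moves --series '[[[0,0,0,0,0,0],[0,0,0,0,0,0],[0,0,0,0,0,0],[0,0,0,0,0,0],[0,0,0,0,0,0]]]'

```text
clock: 2.05
eef_pos: [540.0, 192.8, 231.3]
tool_rot: [3.141, -0.0, 0.109]
force: [0.7, -0.6, 0.3]
width: 85.4
```

Run:
```python
from h import *
np.set_printoptions(precision=1,suppress=True)
st=ctrl.read_state(); print(st["eef_pos"],np.degrees(st["tool_rot"]))
W=viewer.camera_info("wrist"); w=viewer.get_image("wrist"); s=viewer.get_image("scene"); d=viewer.get_image("side")
for n,i in (("wrist1",w),("scene1",s),("side1",d)): cv2.imwrite(f"pics/{n}.png",i)
print("cam",ray(W,(256,192)))
for c,l in (("wrist","pole_grip"),("wrist","stand"),("wrist","hook_tip"),("scene","ring_eye"),("scene","flap"),("side","ring_eye"),("scene","hook_tip"),("side","hook_tip")):
    print(c,l,[(round(q["score"],2),round(q["location"][0]*512,1),round(q["location"][1]*384,1)) for q in viewer.find_in(c,l)[:3]])
crop=lambda im,x,y,w,h,W,H: cv2.resize(im[y:y+h,x:x+w],(W,H),interpolation=cv2.INTER_CUBIC)
cv2.imwrite("pics/comp1.png",np.vstack([np.hstack([crop(w,0,0,512,384,400,300),crop(s,65,45,160,120,400,300)]),np.hstack([crop(d,220,230,160,120,400,300),crop(s,210,185,160,120,400,300)])]))
```

```text
[540.  192.8 231.3] [180.   -0.    6.2]
cam (array([531.8, 270.3, 374.7]), array([ 0. , -0.3, -0.9]))
wrist pole_grip [(0.57, 260.4, 146.2)]
wrist stand [(0.85, 250.3, 127.6)]
wrist hook_tip [(0.86, 257.0, 148.6)]
scene ring_eye []
scene flap [(0.95, 158.6, 125.1)]
side ring_eye [(0.47, 303.9, 307.5), (0.41, 314.4, 194.8)]
scene hook_tip [(0.66, 293.9, 221.6)]
side hook_tip [(0.85, 244.3, 195.3), (0.74, 276.9, 277.4), (0.49, 314.4, 198.6)]
```

View pics/comp1.png

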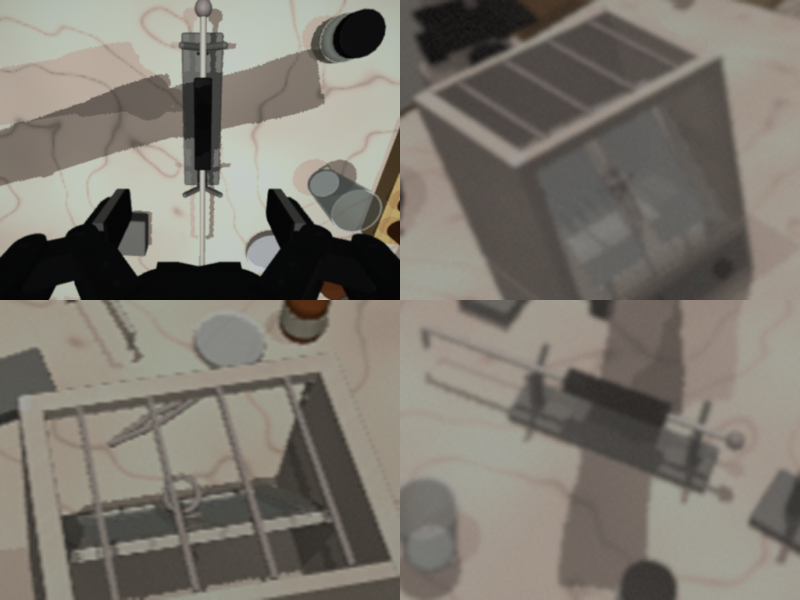

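Run:
```python
from h import *
np.set_printoptions(precision=1,suppress=True)
S,D,W=[viewer.camera_info(c) for c in ("scene","side","wrist")]
P=[[60,0,11],[-60,0,11],[-135,0,0],[240,0,0],[240,0,-36]]
def f(p):
    return np.r_[proj(W,fr(*p,P[:3],75))-[[259.8,217.5],[259.8,101],[261,9]], proj(S,fr(*p,P[2:],75))-[[344.2,240.6],[219.8,197.5],[220.8,203.3]]].ravel()
r=least_squares(f,[545,203,-1.46],x_scale=[100,100,1]); print("pole",r.x,np.degrees(r.x[2])); print(r.fun.reshape(-1,2))
C=[[0,140,335],[0,-140,335],[200,-140,335],[200,140,335]]
sC=[C[0],C[3],C[1],C[2],[0,140,0]]; sp=[[112,110.5],[71.3,84.4],[193,69],[145,46.5],[142.5,193.5]]
def ringp(th,out=24,y=0): return [6+120*np.sin(th)-out*np.cos(th),y,100+120*np.cos(th)+out*np.sin(th)]
def g(p):
    q=ringp(p[3])
    return np.r_[proj(D,fr(*p[:3],C+[q]))-[[353.5,252.5],[228.2,269.5],[242.5,364],[387.5,339],[293.3,307.6]],
      proj(S,fr(*p[:3],sC+[q]))-(sp+[[151.8,118.2]])].ravel()
r=least_squares(g,[514,-258,-1.73,.6],x_scale=[100,100,1,1],loss="soft_l1"); p=r.x; print("cab",p,np.degrees(p[2]),"theta %.3f"%p[3]); print(r.fun.reshape(-1,2)); print("ring",fr(*p[:3],ringp(p[3])),"hinge",fr(*p[:3],[6,0,100]))
c1,d1=ray(S,(151.8,118.2)); c2,d2=ray(D,(293.3,307.6))
A=np.c_[d1,-d2]; k=np.linalg.lstsq(A,c2-c1,rcond=None)[0]; print("tri ring",c1+k[0]*d1,c2+k[1]*d2)
```

```text
pole [544.4 207.4  -1.5] -83.46841710399723
[[ 0.4  0.5]
 [ 0.7 -1.9]
 [-0.6  1.2]
 [ 0.2 -0.2]
 [-0.1 -1.8]
 [-0.   0.3]]
cab [ 516.8 -258.4   -1.7    0.6] -99.06367953138135 theta 0.583
[[ 0.7 -2.6]
 [-1.2 -0.9]
 [-0.7  0.7]
 [ 3.1 -0.7]
 [-0.2  0.1]
 [-1.9  0.1]
 [-3.  -1.5]
 [-0.4 -3.5]
 [ 4.2 -2. ]
 [ 0.5  4. ]
 [ 0.4 -2.4]]
ring [[ 508.6 -309.8  213.4]] hinge [[ 515.9 -264.3  100. ]]
tri ring [ 513.1 -309.1  207.7] [ 510.6 -307.2  207.9]
```

Call:
apply_moves --series '[[[0.06,-0.14,0.7,0,0,-0.05],[0.06,-0.14,0.7,0,0,0],[0,0,0.7,0,0,0],[0,0,0.7,0,0,0],[0,0,0.7,0,0,0]]]'

```text
clock: 3.22
eef_pos: [544.3, 208.1, 55.3]
tool_rot: [-3.141, -0.001, 0.115]
force: [-0.6, -0.5, 0.6]
width: 85.5
```

Call:
apply_moves --series '[[[0,0,0,0,0,0],[0,0,0,0,0,0],[0,0,0,0,0,0],[0,0,0,0,0,0],[0,0,0,0,0,0]]]'

```text
clock: 3.85
eef_pos: [544.4, 208.1, 57.0]
tool_rot: [-3.141, -0.001, 0.115]
force: [0.6, 0.7, -0.2]
width: 85.5
```

Call:
apply_moves --series '[[[0,0,0,0,0,0],[0,0,0,0,0,0],[0,0,0,0,0,0],[0,0,0,0,0,0],[0,0,0,0,0,0]]]' --claw -1

```text
clock: 4.47
eef_pos: [543.5, 207.9, 56.5]
tool_rot: [3.142, 0.001, 0.115]
force: [-2.8, -1.1, 4.5]
width: 21.3
```

Call:
apply_moves --series '[[[0,0,0,0,0,0],[0,0,0,0,0,0],[0,0,0,0,0,0],[0,0,0,0,0,0],[0,0,0,0,0,0]]]'

```text
clock: 5.1
eef_pos: [543.5, 207.9, 56.5]
tool_rot: [3.142, 0.001, 0.115]
force: [-3.6, -1.3, 5.7]
width: 21.0
```

Call:
apply_moves --series '[[[0,0,-0.5,0,0,0],[0,0,-0.9,0,0,0.2],[0,0,-0.9,0,0,0.8],[0,0,-0.9,0,0,0.8],[0,0,-0.8,0,0,0.8]]]'

```text
clock: 5.72
eef_pos: [544.2, 207.9, 257.4]
tool_rot: [-3.141, -0.001, -0.16]
force: [0.5, 0.7, -3.7]
width: 21.3
```

Call:
apply_moves --series '[[[0,0,0,0,0,0],[0,0,0,0,0,0],[0,0,0,0,0,0],[0,0,0,0,0,0],[0,0,0,0,0,0]]]'

```text
clock: 6.35
eef_pos: [543.8, 207.8, 255.6]
tool_rot: [3.141, 0.001, -0.157]
force: [-0.2, -0.2, -2.5]
width: 21.0
```

Call:
apply_moves --series '[[[0.19,0.66,0,0,0,0],[0.19,0.66,0,0,0,0],[0.19,0.66,0,0,0,0],[0.19,0.66,0,0,0,0],[0.2,0.66,0,0,0,0]]]'

```text
clock: 6.98
eef_pos: [565.7, 36.4, 256.2]
tool_rot: [-3.142, 0.0, -0.157]
force: [0.8, -0.2, -3.2]
width: 21.3
```

Call:
apply_moves --series '[[[0,0,0,0,0,0],[0,0,0,0,0,0],[0,0,0,0,0,0],[0,0,0,0,0,0],[0,0,0,0,0,0]]]'

```text
clock: 7.6
eef_pos: [565.6, 38.1, 256.3]
tool_rot: [-3.141, 0.0, -0.156]
force: [0.1, 0.1, -3.5]
width: 21.3
```

Run:
```python
from h import *
np.set_printoptions(precision=1,suppress=True)
st=ctrl.read_state(); print(st["eef_pos"],np.degrees(st["tool_rot"]),st["clock"],st["force"])
s=viewer.get_image("scene"); d=viewer.get_image("side")
for n,i in (("scene2",s),("side2",d)): cv2.imwrite(f"pics/{n}.png",i)
for c,l in (("scene","ring_eye"),("side","ring_eye"),("scene","hook_tip"),("side","hook_tip")):
    print(c,l,[(round(q["score"],2),round(q["location"][0]*512,1),round(q["location"][1]*384,1)) for q in viewer.find_in(c,l)[:3]])
crop=lambda im,x,y,w,h,W,H: cv2.resize(im[y:y+h,x:x+w],(W,H),interpolation=cv2.INTER_CUBIC)
cv2.imwrite("pics/comp2.png",np.hstack([crop(s,100,40,100,150,400,600),crop(d,230,220,100,150,400,600)]))
```

```text
[565.6  38.1 256.3] [-180.     0.    -8.9] 7.6 [ 0.1  0.1 -3.5]
scene ring_eye []
side ring_eye [(0.61, 269.6, 194.6), (0.57, 220.7, 262.8)]
scene hook_tip [(0.89, 244.2, 157.6)]
side hook_tip [(0.87, 270.9, 197.3), (0.6, 312.2, 329.4), (0.23, 301.2, 319.5)]
```

View pics/comp2.png

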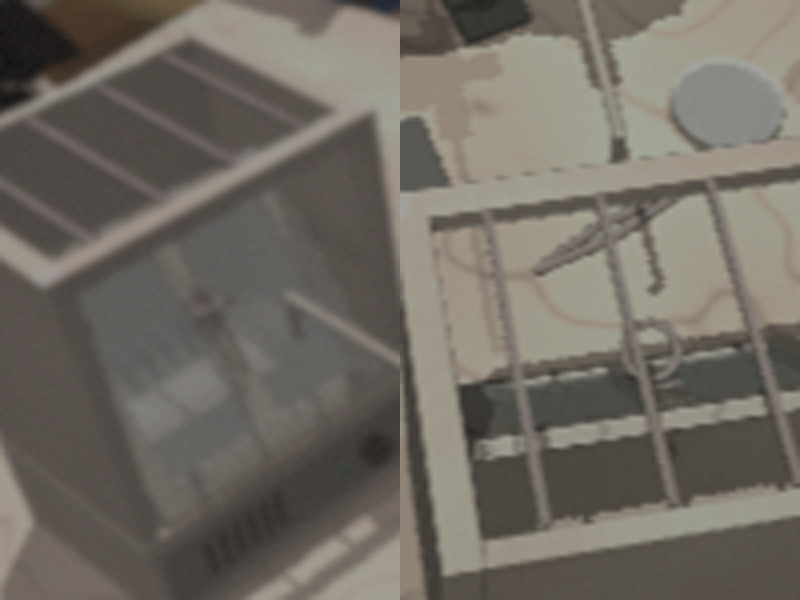

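```bash
cat >> h.py <<'E'
def tri(S,a,D,b):
    c1,d1=ray(S,a); c2,d2=ray(D,b); k=np.linalg.lstsq(np.c_[d1,-d2],c2-c1,rcond=None)[0]
    return (c1+k[0]*d1+c2+k[1]*d2)/2, np.linalg.norm(c1+k[0]*d1-c2-k[1]*d2)
E
python3 - <<'E'
from h import *
np.set_printoptions(precision=1,suppress=True)
S,D=[viewer.camera_info(c) for c in ("scene","side")]
st=ctrl.read_state(); p=st["eef_pos"]; yaw=st["tool_rot"][2]-np.pi/2
T=fr(p[0],p[1],yaw,[[240,0,0],[240,0,-36]],p[2]+19); print(T)
print("pred S",proj(S,T),"meas (172.5,113.8) (174.3,123)"); print("pred D",proj(D,T),"meas (284.3,255) tip ~(284.5,260)")
print("tri ring",tri(S,(151.75,115.75),D,(293,307.5)))
print("tri bend",tri(S,(172.5,113.75),D,(284.2,254.5)))
E
```

```text
[[ 528.1 -199.5  275.3]
 [ 528.1 -199.5  239.3]]
pred S [[172.4 113.6]
 [174.7 124.1]] meas (172.5,113.8) (174.3,123)
pred D [[284.6 251.6]
 [283.7 260.1]] meas (284.3,255) tip ~(284.5,260)
tri ring (array([ 509.1, -310. ,  214.1]), np.float64(1.6829448289925508))
tri bend (array([ 525. , -203.6,  271. ]), np.float64(1.3835102294513417))
```

Call:
apply_moves --series '[[[0,0.44,0,0,0,0],[0,0.44,0,0,0,0],[0,0.44,0,0,0,0],[0,0.44,0,0,0,0],[0,0.44,0,0,0,0]]]'

```text
clock: 8.52
eef_pos: [548.3, -71.9, 256.4]
tool_rot: [-3.142, -0.0, -0.157]
force: [-0.2, 0.5, -3.3]
width: 21.1
```

Call:
apply_moves --series '[[[0,0,0,0,0,0],[0,0,0,0,0,0],[0,0,0,0,0,0],[0,0,0,0,0,0],[0,0,0,0,0,0]]]'

```text
clock: 9.15
eef_pos: [548.5, -70.7, 256.3]
tool_rot: [-3.141, 0.0, -0.156]
force: [-0.2, -0.6, -3.1]
width: 21.0
```

Run:
```python
from h import *
np.set_printoptions(precision=1,suppress=True)
st=ctrl.read_state(); p=st["eef_pos"]; print(p,np.degrees(st["tool_rot"]),st["clock"],st["force"])
S,D=[viewer.camera_info(c) for c in ("scene","side")]
T=fr(p[0],p[1],st["tool_rot"][2]-np.pi/2,[[240,0,0],[240,0,-36]],p[2]+19); print(T,proj(S,T),proj(D,T))
s=viewer.get_image("scene"); d=viewer.get_image("side")
for n,i in (("scene3",s),("side3",d)): cv2.imwrite(f"pics/{n}.png",i)
crop=lambda im,x,y,w,h,W,H: cv2.resize(im[y:y+h,x:x+w],(W,H),interpolation=cv2.INTER_CUBIC)
cv2.imwrite("pics/comp3.png",np.hstack([crop(s,120,80,60,90,400,600),crop(d,265,265,60,90,400,600)]))
```

```text
[548.5 -70.7 256.3] [-180.    0.   -9.] 9.15 [-0.2 -0.6 -3.1]
[[ 511.1 -307.8  275.3]
 [ 511.1 -307.8  239.3]] [[147.3  98.9]
 [150.2 109.3]] [[296.1 293.3]
 [294.7 301.2]]
```

View pics/comp3.png

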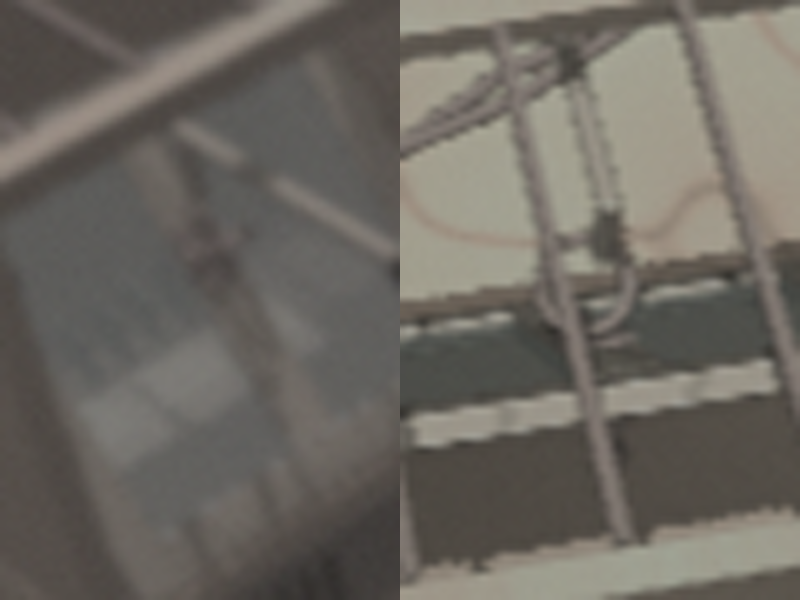

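Call:
apply_moves --series '[[[-0.04,0.03,0.1,0,0,0],[0,0,0.1,0,0,0],[0,0,0.1,0,0,0],[0,0,0.04,0,0,0],[0,0,0.0,0,0,0]]]'

```text
clock: 9.88
eef_pos: [546.2, -72.3, 239.1]
tool_rot: [-3.142, 0.0, -0.157]
force: [-0.7, -0.5, -2.3]
width: 21.2
```

Call:
apply_moves --series '[[[0,0,0.04,0,0,0],[0,0,0.04,0,0,0],[0,0,0.04,0,0,0],[0,0,0,0,0,0],[0,0,0,0,0,0]]]'

```text
clock: 10.5
eef_pos: [546.3, -72.3, 233.4]
tool_rot: [-3.142, -0.0, -0.157]
force: [0.7, -0.1, -2.8]
width: 21.1
```

Call:
apply_moves --series '[[[0,0,0.04,0,0,0],[0,0,0.04,0,0,0],[0,0,0.04,0,0,0],[0,0,0,0,0,0],[0,0,0,0,0,0]]]'

```text
clock: 11.12
eef_pos: [546.2, -72.3, 227.3]
tool_rot: [-3.142, -0.0, -0.157]
force: [0.2, 0.0, -2.9]
width: 21.0
```

Call:
apply_moves --series '[[[0,0,0.04,0,0,0],[0,0,0.04,0,0,0],[0,0,0.04,0,0,0],[0,0,0,0,0,0],[0,0,0,0,0,0]]]'

```text
clock: 11.75
eef_pos: [546.2, -72.3, 221.3]
tool_rot: [-3.142, -0.0, -0.157]
force: [0.1, -0.3, -3.4]
width: 21.2
```

Call:
apply_moves --series '[[[0,0,0.04,0,0,0],[0,0,0.04,0,0,0],[0,0,0.04,0,0,0],[0,0,0,0,0,0],[0,0,0,0,0,0]]]'

```text
clock: 12.38
eef_pos: [546.3, -72.3, 215.3]
tool_rot: [-3.142, -0.0, -0.157]
force: [0.6, 0.3, -2.4]
width: 21.1
```

Run:
```python
from h import *
np.set_printoptions(precision=1,suppress=True)
st=ctrl.read_state(); p=st["eef_pos"]; print(p,np.degrees(st["tool_rot"]),st["clock"],st["force"])
S,D=[viewer.camera_info(c) for c in ("scene","side")]
T=fr(p[0],p[1],st["tool_rot"][2]-np.pi/2,[[240,0,0],[240,0,-36]],p[2]+19); print(T,proj(S,T),proj(D,T))
s=viewer.get_image("scene"); d=viewer.get_image("side")
for n,i in (("scene4",s),("side4",d)): cv2.imwrite(f"pics/{n}.png",i)
crop=lambda im,x,y,w,h,W,H: cv2.resize(im[y:y+h,x:x+w],(W,H),interpolation=cv2.INTER_CUBIC)
cv2.imwrite("pics/comp4.png",np.hstack([crop(s,120,80,60,90,400,600),crop(d,265,265,60,90,400,600)]))
```

```text
[546.3 -72.3 215.3] [-180.   -0.   -9.] 12.375 [ 0.6  0.3 -2.4]
[[ 508.7 -309.3  234.3]
 [ 508.7 -309.3  198.3]] [[150.7 110.1]
 [153.4 119.9]] [[293.8 303.2]
 [292.6 310.6]]
```

View pics/comp4.png

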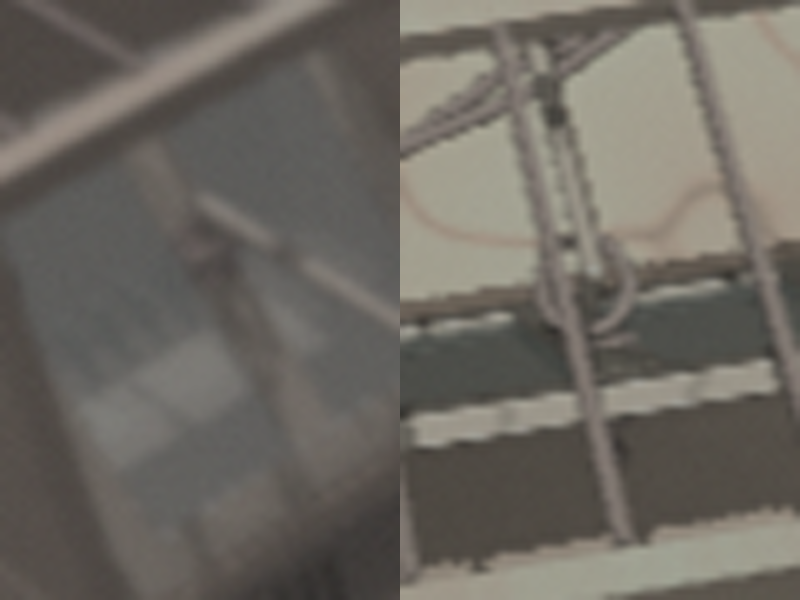

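Call:
apply_moves --series '[[[0,0,0.06,0,0,0],[0,-0.05,0,0,0,0],[0,-0.05,0,0,0,0],[0,-0.05,0,0,0,0],[0,-0.05,0,0,0,0]]]'

```text
clock: 13.1
eef_pos: [547.9, -62.1, 212.4]
tool_rot: [-3.142, -0.0, -0.157]
force: [-0.3, 0.9, -2.2]
width: 21.0
```

Call:
apply_moves --series '[[[0,-0.05,0,0,0,0],[0,-0.05,0,0,0,0],[0,-0.05,0,0,0,0],[0,-0.05,0,0,0,0],[0,-0.05,0,0,0,0]]]'

```text
clock: 13.72
eef_pos: [549.6, -52.9, 212.5]
tool_rot: [3.138, -0.001, -0.159]
force: [-0.3, -6.2, -1.4]
width: 20.7
```

Call:
apply_moves --series '[[[0,-0.05,0,0,0,0],[0,-0.05,0,0,0,0],[0,-0.05,0,0,0,0],[0,-0.05,0,0,0,0],[0,-0.05,0,0,0,0]]]'

```text
clock: 14.35
eef_pos: [551.6, -40.5, 212.7]
tool_rot: [3.138, -0.001, -0.159]
force: [0.5, -4.9, -1.0]
width: 21.2
```

Call:
apply_moves --series '[[[0,-0.05,0,0,0,0],[0,-0.05,0,0,0,0],[0,-0.05,0,0,0,0],[0,-0.05,0,0,0,0],[0,-0.05,0,0,0,0]]]'

```text
clock: 14.98
eef_pos: [553.7, -26.8, 212.6]
tool_rot: [3.14, -0.001, -0.158]
force: [-0.8, -4.7, -0.0]
width: 21.0
```

Call:
apply_moves --series '[[[0,-0.05,0,0,0,0],[0,-0.05,0,0,0,0],[0,-0.05,0,0,0,0],[0,-0.05,0,0,0,0],[0,-0.05,0,0,0,0]]]'

```text
clock: 15.6
eef_pos: [555.6, -12.7, 212.2]
tool_rot: [-3.141, 0.0, -0.157]
force: [0.5, -3.9, -0.2]
width: 20.8
```

Call:
apply_moves --series '[[[0,-0.04,0,0,0,0],[0,-0.04,0,0,0,0],[0,-0.04,0,0,0,0],[0,-0.04,0,0,0,0],[0,-0.04,0,0,0,0]]]'

```text
clock: 16.23
eef_pos: [557.1, -2.9, 212.2]
tool_rot: [-3.141, 0.0, -0.157]
force: [-0.3, -3.8, -2.0]
width: 20.9
```

Call:
apply_moves --series '[[[0,-0.02,0,0,0,0],[0,-0.02,0,0,0,0],[0,-0.02,0,0,0,0],[0,-0.02,0,0,0,0],[0,-0.02,0,0,0,0]]]'

```text
clock: 16.85
eef_pos: [557.9, 1.9, 212.2]
tool_rot: [-3.141, 0.0, -0.157]
force: [0.5, -2.7, -3.6]
width: 20.9
```

Call:
apply_moves --series '[[[0,-0.02,0,0,0,0],[0,-0.02,0,0,0,0],[0,-0.02,0,0,0,0],[0,-0.02,0,0,0,0],[0,0,0,0,0,0]]]'

```text
clock: 17.48
eef_pos: [558.5, 6.0, 212.2]
tool_rot: [-3.141, 0.0, -0.157]
force: [0.4, -2.9, -3.3]
width: 20.8
```

Call:
apply_moves --series '[[[0,-0.02,0,0,0,0],[0,-0.02,0,0,0,0],[0,-0.02,0,0,0,0],[0,-0.02,0,0,0,0],[0,0,0,0,0,0]]]'

```text
clock: 18.1
eef_pos: [558.8, 7.4, 212.1]
tool_rot: [3.139, 0.0, -0.158]
force: [-0.1, -8.3, -3.9]
width: 21.1
```

Call:
apply_moves --series '[[[0,-0.02,0,0,0,0],[0,-0.02,0,0,0,0],[0,-0.02,0,0,0,0],[0,-0.02,0,0,0,0],[0,0,0,0,0,0]]]'

```text
clock: 18.73
eef_pos: [559.3, 10.3, 211.9]
tool_rot: [3.138, 0.001, -0.159]
force: [-1.3, -8.9, -5.0]
width: 21.2
```

Call:
apply_moves --series '[[[0,-0.02,0,0,0,0],[0,-0.02,0,0,0,0],[0,0,0,0,0,0],[0,0,0,0,0,0],[0,0,0,0,0,0]]]'

```text
clock: 19.35
eef_pos: [559.6, 13.6, 211.9]
tool_rot: [3.139, 0.001, -0.158]
force: [-0.4, -8.2, -6.2]
width: 21.2
```

Call:
apply_moves --series '[[[0,-0.02,0,0,0,0],[0,0,0,0,0,0],[0,0,0,0,0,0],[0,0,0,0,0,0],[0,0,0,0,0,0]]]'

```text
clock: 19.98
eef_pos: [559.7, 13.7, 211.8]
tool_rot: [3.138, 0.001, -0.159]
force: [-0.2, -10.2, -7.1]
width: 20.8
```

Call:
apply_moves --series '[[[0,0,0,0,0,0],[0,0,0,0,0,0],[0,0,0,0,0,0],[0,0,0,0,0,0],[0,0,0,0,0,0]]]'

```text
clock: 20.6
eef_pos: [559.7, 13.7, 211.8]
tool_rot: [3.138, 0.001, -0.159]
force: [0.3, -9.7, -5.9]
width: 21.0
```

Call:
apply_moves --series '[[[0,0,0,0,0,0],[0,0,0,0,0,0],[0,0,0,0,0,0],[0,0,0,0,0,0],[0,0,0,0,0,0]]]'

```text
clock: 21.22
eef_pos: [559.7, 13.7, 211.8]
tool_rot: [3.138, 0.001, -0.159]
force: [-0.5, -10.5, -5.9]
width: 20.8
```

Run:
```python
from h import *
np.set_printoptions(precision=1,suppress=True)
st=ctrl.read_state(); p=st["eef_pos"]; print(p,np.degrees(st["tool_rot"]),st["clock"],st["force"])
s=viewer.get_image("scene"); d=viewer.get_image("side")
for n,i in (("scene5",s),("side5",d)): cv2.imwrite(f"pics/{n}.png",i)
# expected flap top edge front corners, shut, and at .055
S,D=[viewer.camera_info(c) for c in ("scene","side")]
for th in (0,.055): print(th,proj(D,fr(516.8,-258.4,np.radians(-99.06),[[6+205*np.sin(th),y,100+205*np.cos(th)] for y in (-113,113)])).ravel())
crop=lambda im,x,y,w,h,W,H: cv2.resize(im[y:y+h,x:x+w],(W,H),interpolation=cv2.INTER_CUBIC)
cv2.imwrite("pics/comp5.png",np.hstack([crop(s,90,40,120,180,400,600),crop(d,230,230,120,180,400,600)]))
```

```text
[559.7  13.7 211.8] [179.8   0.1  -9.1] 21.225 [ -0.5 -10.5  -5.9]
0 [240.4 276.6 341.  261.5]
0.055 [241.2 281.3 342.6 265.9]
```

View pics/comp5.png

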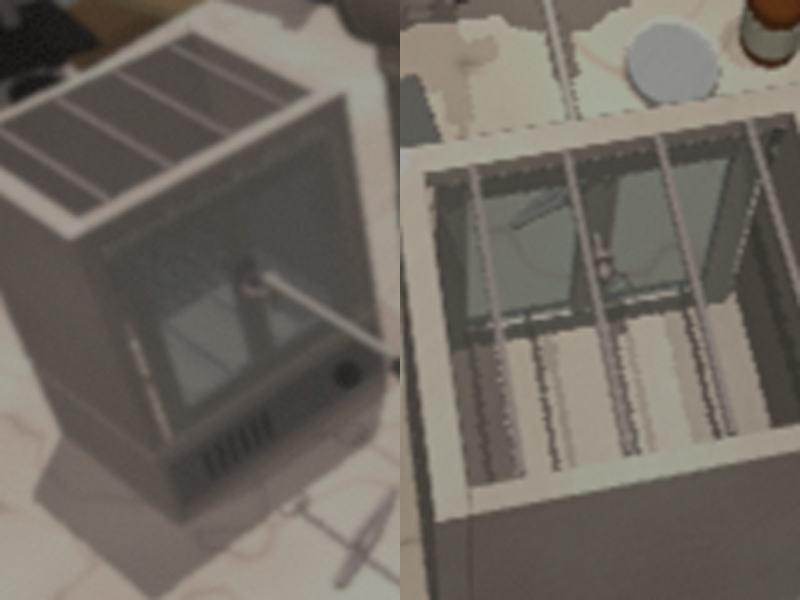

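Call:
apply_moves --series '[[[0,-0.01,0,0,0,0],[0,0,0,0,0,0],[0,0,0,0,0,0],[0,0,0,0,0,0],[0,0,0,0,0,0]]]'

```text
clock: 21.95
eef_pos: [559.7, 13.7, 211.8]
tool_rot: [3.138, 0.001, -0.159]
force: [-0.8, -9.5, -7.1]
width: 21.3
```

Call:
apply_moves --series '[[[0,0.02,0,0,0,0],[0,0.02,0,0,0,0],[0,0.02,0,0,0,0],[0,0,0,0,0,0],[0,0,0,0,0,0]]]'

```text
clock: 22.58
eef_pos: [559.6, 13.4, 212.0]
tool_rot: [3.141, 0.001, -0.158]
force: [-0.9, -5.3, -5.8]
width: 21.4
```

Call:
apply_moves --series '[[[0,0.02,0,0,0,0],[0,0.02,0,0,0,0],[0,0.02,0,0,0,0],[0,0,0,0,0,0],[0,0,0,0,0,0]]]'

```text
clock: 23.2
eef_pos: [559.6, 11.7, 212.5]
tool_rot: [-3.141, -0.0, -0.157]
force: [0.2, -0.4, -2.6]
width: 21.2
```

Call:
apply_moves --series '[[[0,0.05,0,0,0,0],[0,0,-0.08,0,0,0],[0,0,-0.08,0,0,0],[0,0,-0.08,0,0,0],[0,0,0,0,0,0]]]'

```text
clock: 23.82
eef_pos: [559.4, 8.7, 224.8]
tool_rot: [-3.141, -0.001, -0.157]
force: [0.8, 0.3, -2.6]
width: 21.2
```

Call:
apply_moves --series '[[[0,0,-0.1,0,0,0],[0,0,-0.1,0,0,0],[0,0,-0.1,0,0,0],[0,0,-0.15,0,0,0],[0,0,-0.15,0,0,0]]]'

```text
clock: 24.45
eef_pos: [559.1, 8.7, 254.9]
tool_rot: [-3.141, -0.0, -0.157]
force: [0.2, 0.0, -3.0]
width: 21.2
```

Call:
apply_moves --series '[[[0,0,-0.1,0,0,0],[0,0,-0.1,0,0,0],[0,0,0,0,0,0],[0,0,0,0,0,0],[0,0,0,0,0,0]]]'

```text
clock: 25.08
eef_pos: [558.9, 8.7, 264.0]
tool_rot: [3.141, 0.001, -0.157]
force: [0.5, -0.2, -3.2]
width: 21.3
```

Call:
apply_moves --series '[[[0,-0.8,0,0,0,0],[0,-0.8,0,0,0,0],[-0.3,-0.8,0,0,0,0],[-0.3,-0.8,0,0,0,0],[-0.33,-0.69,0,0,0,0]]]'

```text
clock: 25.7
eef_pos: [543.1, 209.8, 264.0]
tool_rot: [-3.141, 0.0, -0.156]
force: [0.6, 0.0, -2.1]
width: 21.2
```

Call:
apply_moves --series '[[[0,0,0,0,0,-0.65],[0,0,0,0,0,-0.65],[0,0,0,0,0,-0.65],[0,0,0,0,0,-0.65],[0,0,0,0,0,0]]]'

```text
clock: 26.32
eef_pos: [543.5, 208.0, 264.1]
tool_rot: [-3.142, 0.0, 0.114]
force: [0.3, -0.3, -3.1]
width: 21.0
```

Call:
apply_moves --series '[[[0,0,0.4,0,0,0],[0,0,0.4,0,0,0],[0,0,0.4,0,0,0],[0,0,0.4,0,0,0],[0,0,0,0,0,0]]]'

```text
clock: 26.95
eef_pos: [542.4, 207.6, 182.9]
tool_rot: [3.14, 0.004, 0.114]
force: [-0.2, -0.1, -3.1]
width: 21.0
```

Run:
```python
from h import *
np.set_printoptions(precision=1,suppress=True)
st=ctrl.read_state(); p=st["eef_pos"]; print(p,np.degrees(st["tool_rot"]),st["clock"],st["force"])
S,D=[viewer.camera_info(c) for c in ("scene","side")]
print(proj(S,fr(p[0],p[1],st["tool_rot"][2]-np.pi/2,[[240,0,0],[240,0,-36],[-135,0,0]],p[2]+19)).ravel())
s=viewer.get_image("scene"); d=viewer.get_image("side"); w=viewer.get_image("wrist")
for n,i in (("scene6",s),("side6",d),("wrist6",w)): cv2.imwrite(f"pics/{n}.png",i)
crop=lambda im,x,y,w,h,W,H: cv2.resize(im[y:y+h,x:x+w],(W,H),interpolation=cv2.INTER_CUBIC)
cv2.imwrite("pics/comp6.png",np.vstack([np.hstack([crop(s,200,150,160,120,400,300),crop(s,65,45,160,120,400,300)]),np.hstack([crop(d,220,230,160,120,400,300),crop(w,0,0,512,384,400,300)])]))
```

```text
[542.4 207.6 182.9] [179.9   0.2   6.5] 26.95 [-0.2 -0.1 -3.1]
[216.  164.1 217.2 173.6 354.  209.9]
```

View pics/comp6.png

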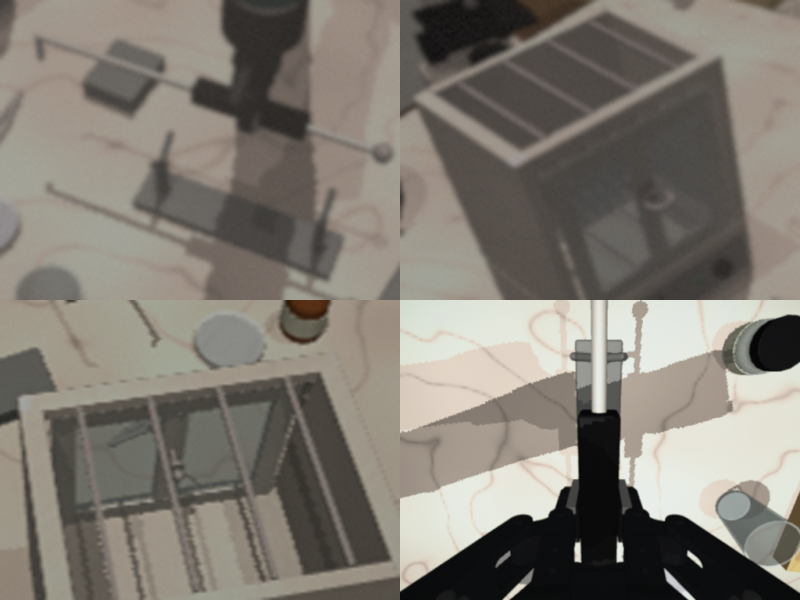

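Call:
apply_moves --series '[[[0,0,0.5,0,0,0],[0,0,0.5,0,0,0],[0,0,0.5,0,0,0],[0,0,0.4,0,0,0],[0,0,0.3,0,0,0]]]'

```text
clock: 27.72
eef_pos: [544.3, 208.3, 74.4]
tool_rot: [-3.141, -0.001, 0.115]
force: [0.3, 0.4, -2.6]
width: 21.2
```

Call:
apply_moves --series '[[[0,0,0.08,0,0,0],[0,0,0.08,0,0,0],[0,0,0.08,0,0,0],[0,0,0,0,0,0],[0,0,0,0,0,0]]]'

```text
clock: 28.35
eef_pos: [543.8, 208.1, 62.6]
tool_rot: [-3.141, -0.001, 0.115]
force: [0.3, -0.6, -2.7]
width: 20.9
```

Call:
apply_moves --series '[[[0,0,0.04,0,0,0],[0,0,0.04,0,0,0],[0,0,0.02,0,0,0],[0,0,0,0,0,0],[0,0,0,0,0,0]]]'

```text
clock: 28.98
eef_pos: [543.7, 208.1, 57.4]
tool_rot: [-3.141, -0.0, 0.115]
force: [-0.7, -0.0, -2.2]
width: 21.0
```

Call:
apply_moves --series '[[[0,0,0.02,0,0,0],[0,0,0,0,0,0],[0,0,0,0,0,0],[0,0,0,0,0,0],[0,0,0,0,0,0]]]'

```text
clock: 29.6
eef_pos: [543.8, 208.1, 56.8]
tool_rot: [-3.141, -0.001, 0.115]
force: [-1.3, -0.6, 5.9]
width: 21.1
```

Call:
apply_moves --series '[[[0,0,0,0,0,0],[0,0,0,0,0,0],[0,0,0,0,0,0],[0,0,0,0,0,0],[0,0,0,0,0,0]]]' --claw 1

```text
clock: 30.22
eef_pos: [543.5, 208.1, 56.3]
tool_rot: [-3.142, 0.0, 0.115]
force: [-0.5, 0.4, -0.2]
width: 85.2
```

Call:
apply_moves --series '[[[0,0,0,0,0,0],[0,0,-0.2,0,0,0],[0,0,-0.4,0,0,0],[0,0,-0.8,0,0,0],[0,0,-0.8,0,0,0]]]'

```text
clock: 30.85
eef_pos: [543.5, 208.0, 168.0]
tool_rot: [-3.142, -0.0, 0.115]
force: [1.1, 1.5, 0.5]
width: 85.2
```

Call:
apply_moves --series '[[[0,0,-0.8,0,0,0],[0,0,-0.5,0,0,0],[0,0,0,0,0,0],[0,0,0,0,0,0],[0,0,0,0,0,0]]]'

```text
clock: 31.48
eef_pos: [542.8, 207.7, 230.1]
tool_rot: [3.141, 0.002, 0.115]
force: [-0.9, 0.3, 0.9]
width: 85.3
```

Run:
```python
from h import *
np.set_printoptions(precision=1,suppress=True)
st=ctrl.read_state(); p=st["eef_pos"]; print(p,np.degrees(st["tool_rot"]),st["clock"],st["force"],st["width"])
s=viewer.get_image("scene"); d=viewer.get_image("side"); w=viewer.get_image("wrist")
for n,i in (("scene7",s),("side7",d),("wrist7",w)): cv2.imwrite(f"pics/{n}.png",i)
S,W=[viewer.camera_info(c) for c in ("scene","wrist")]
print(proj(S,fr(544.4,207.4,np.radians(-83.5),[[240,0,0],[240,0,-36],[-135,0,0]],75)).ravel()); print(proj(W,fr(544.4,207.4,np.radians(-83.5),[[60,0,11],[-60,0,11],[-135,0,0]],75)).ravel())
crop=lambda im,x,y,w,h,W,H: cv2.resize(im[y:y+h,x:x+w],(W,H),interpolation=cv2.INTER_CUBIC)
cv2.imwrite("pics/comp7.png",np.vstack([np.hstack([crop(s,210,185,160,120,400,300),crop(s,65,45,160,120,400,300)]),np.hstack([crop(d,220,230,160,120,400,300),crop(w,0,0,512,384,400,300)])]))
```

```text
[542.8 207.7 230.1] [180.    0.1   6.6] 31.475 [-0.9  0.3  0.9] 85.3247702426947
[219.7 195.7 220.8 203.5 344.4 240.4]
[255.3 230.4 255.6 114.5 255.9  27.6]
```

View pics/comp7.png

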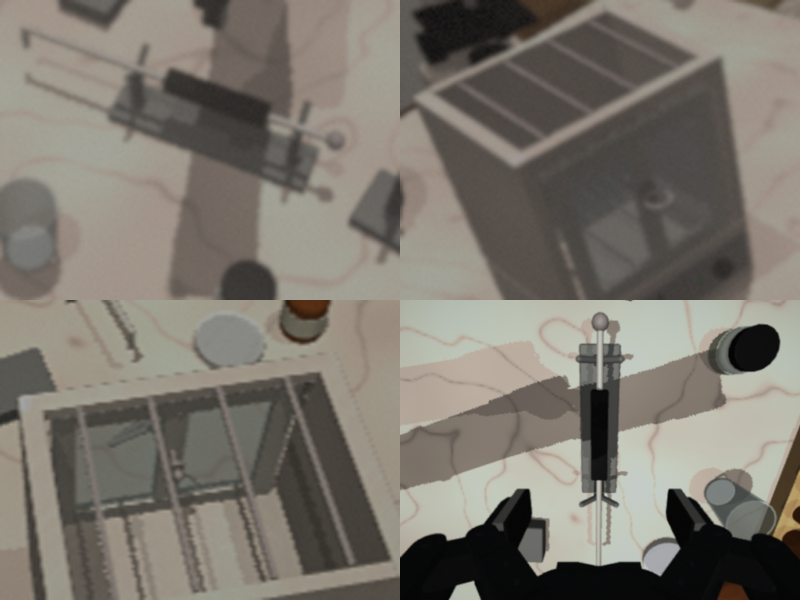

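The last views show the pole back in both rests. Its hook bend is at about (220,197) and its ball at (344,241), the same pixels as at the start. The flap is shut, and the bystanders in these views are where they were.

```bash
python3 -c "
from cell import ctrl
print(ctrl.finish_job(), ctrl.read_state()['clock'])"
```

```text
the job is handed in; nothing more can be done
the job is handed in; nothing more can be done
```

The job is done and handed in, at about 31.6 s of the 72 s allowed. No verdict was reported, so the checks below are from my own readings.

- **Hooking and pulling:** I took the pole from the smaller stand, lowered its prong into the ring eye without any contact force, and drew the flap shut at about 3–6 N. It passed the catch at about 9 N.
- **Bedding in:** I held about 10 N along the pull for just under 2 s. An extra 0.5 mm of pull did not move the tool, which fits the flap sitting against its firm stop. There was also a few newtons of vertical force, so the total was about 11 N.
- **Unhooking and return:** I released the pull, lifted the prong straight out with no contact force, and laid the pole back in both V rests, prong down and hook on the same side.
- **Last checks:** The pictures show the flap shut, the hook bend and ball within about 1 px (2–3 mm) of where they were at the start, and the gripper open and clear. The bystanders visible in the final crops look unmoved; I did not measure each one.
- **Disagreements:** The trained networks often gave wrong places for the hook tip and ring eye, so I read those from the pictures. Two estimates of the ring's height differed by about 6 mm, which still let the prong in.

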